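# Weigh the part-used solder reel on the bench beam scale

## Task

Weigh the solder reel with the blue flanges: stand it upright in the middle of the scale's round pan, then slide the poise by its red knob along the notched beam until the red pointer comes to rest inside the green band. The scale is delicate: set the reel down gently and handle the beam and poise with a light touch; leave everything else on the bench as it is, and let go of the scale at the end.

Things in the scene. Friction and masses are not known exactly. Their poses are not given: they have to be found in the camera images.
- reel: the solder reel to weigh: upright cylinder 56 mm across and 56 mm tall, bright metal windings between two BLUE end flanges; may be gripped straight across its sides. Mass unknown, about 0.2 to 0.45 kg. Origin at the centre of its underside, z up
- scale: the beam scale, fixed to the bench: grey base 110 x 420 x 20 mm. Origin on the bench under the beam's pivot, z up. The pan is on its +y side, 70 mm from the pivot; the notched beam runs 250 mm to its -y side. The pivot is 100 mm above the bench, between two grey cheeks 114 mm high
- beam: the beam, 12 mm wide, 14 mm high, teeth on top; origin at the pivot, y towards the pan. Swings freely 0.12 rad either way and settles in about 1 s: pointer up if the poise is too far in for the load, down if too far out. Level when empty with the poise at -60 mm. Finger forces over 20 N in all (both fingers of a pinch added) on beam, poise or pan damage it
- pan_top (a point): centre of the flat top of the round steel pan, 96 mm across, 115 mm above the bench when the beam is level, up to 8 mm higher or lower as it tilts. The pan stays level and sinks under load as far as the beam's stop; where on it the load stands does not affect the weighing. Pressing the reel on it with over 25 N is too hard
- poise: sliding weight on the beam: dark steel block, 26 mm along the beam, 36 mm across, 0.2 kg; origin on the beam's centre line. Its y in the beam's frame runs from -40 mm (innermost notch) to -230 mm, with a notch every 10 mm. A sprung roller holds it: about 3 N along the beam takes it over a tooth, then it drops into the next notch. Starts within 40 mm of the innermost notch
- knob (a point): the middle of the poise's red knob, a round bar 14 mm thick and 28 mm long lying across the beam (along its x) on an 8 mm stem, so that it turns easily between fingers that close along the beam. Its middle is 52 mm above the beam's centre line, 22 mm above the poise's dark top, and rises and falls with the beam. While it is pinched the beam cannot swing; pushed from one side only, the beam tips
- pointer (a point): tip of the red pointer at the -y end of the beam, 268 mm from the pivot; moves up and down 32 mm either way, to the stops. One notch of the poise moves it about 11 mm when the beam is off its stops. Each 10 g of load takes 3.5 mm of poise travel outward from -60 mm
- mark (a point): black centre line of the green band on the white upright board behind the pointer, 100 mm above the bench and 8 mm to -x, 268 mm to -y of scale in its frame; axes as the scale's. The green band reaches 7.5 mm above and below it
- full_reel: bystander: another solder reel, same size (56 mm across and tall) but with WHITE end flanges; origin under its centre
- flux_jar: bystander: amber jar, 52 mm across, 55 mm tall; origin under its centre
- tape: bystander: roll of yellow tape lying flat, 100 mm across, 22 mm high; origin under its centre
- screwdriver: bystander: black-handled screwdriver lying on the bench
- multimeter: bystander: orange multimeter lying flat, 175 x 85 x 38 mm; origin under its centre
- circuit_board: bystander: loose green circuit board, 120 x 170 x 10 mm; origin under its centre
- pan: the pan itself, origin on its bearing at the beam's end, 15 mm under the centre of its top; z up
Not all that is in view belongs to the job. What is shaped like the reel but black or turquoise is not meant.

How it is judged:
By the outcome, as a careful person would: the job done as asked, in the order asked, and still so for the second after the job is handed in, with the robot touching nothing.
It also fails if it takes over 61 s, if anything falls off the work surface, if the arm or the gripper's body presses on something with over 40 N, if the wrist force passes 120 N, or if a joint passes its speed limit or range.

## Robot

A 6-joint arm with a two-finger parallel gripper is mounted at the origin on the work surface. World frame = base frame: x ahead of the robot, y to its left, z up, the work surface at z = 0. Lengths are in m, angles in degrees, forces in N, time in s.
With the tool pointing down it reaches from about 0.375 to 0.975 m from the base axis. Payload 3.8 kg.
Tool frame: the origin (TCP) lies on the mounting face of the last link; the fingertips stand 166 mm ahead of it and the grasp point (between the pads) lies 147 mm ahead of it; z points along the fingers, y is the line along which they close (so a half turn about z gives the same grasp; the last joint's range is limited). The gripper opens to 88 mm and grips with 3 to 60 N. Pads are 18 mm wide; open, the fingers measure 123 mm over their backs; the gripper's body (75 mm by 187 mm) begins 45 mm behind the grasp point.
Start: joints at [60.911, 15.12, 91.902, -0, 72.978, -2.114], TCP at [0.306, 0.602, 0.405] pointing down, gripper open.
Joint ranges: [-150.88, 150.88], [-54.13, 125.18], [17.81, 147.31], [-75.09, 255.09], [0, 152.58], [-146.25, 146.25]. Speed limits (degrees/s): [147.25, 147.25, 180, 180, 180, 180].

## Interface

Orientations are given as [roll, pitch, yaw] about the fixed x, y, z axes, in that order (R = Rz(yaw) Ry(pitch) Rx(roll)).
In Python, from cell import get_obs, vision, job gives the robot as it stands.
- The arm moves only by the tool arm_command, never from a script. Its argument "rows" is one flat list of numbers, 5 for each row, row after row: the opening in per cent of the stroke, from 0 (shut) to 100 (fully open), then the shift along the tool's x, y, z in mm, then the turn about the tool's z in rad. In form: [gripper, tx, ty, tz, roll, gripper, tx, ty, tz, roll, ...]. A call has 1 to 12 rows; each row shifts and turns the commanded pose from where the row before left it, along the tool's axes as they then stand; what a row does not reach is not made up. A row lasts 1/8 s, in which the tool goes at most 62.5 mm and 10.7 degrees, less where a joint would pass 70% of its speed; a pose out of reach is approached as far as the arm can. A call is refused whole if a number of a shift passes 62.5 or a number of a turn 0.188, either way. A call with a gripper value outside its range is refused whole. The fingers move at their own pace and stop on an object; the grip force is fixed at half the most. Time passes only in rows, so rows that do not move let the fingers close. It gives the time, the measured TCP pose, the force, the opening and the grip force at its end, in the units of the state.
- get_obs(): the state, without advancing time (a new reading comes with each control period).
- vision.grab_frame(name): name is "scene" or "top" or "wrist"; returns the picture (420x560x3 uint8, blue, green, red); there is no depth.
- vision.calibration(name): a dict with "fx", "fy", "cx", "cy" (pixels), "pose" (4x4, takes a point from camera to world coordinates); the wrist camera has in their place "mount" (4x4, takes a point from camera to tool coordinates, whose origin is the TCP and whose axes are the flange's). Camera axes: x right, y up, looking along -z (the intrinsics and any distortion apply to the point x, -y, -z); pixel columns grow to the right and rows downward; lengths in m; the calibration is good to about 2 mm. A picture is of the moment at which its call begins: read the wrist's pose just before it. calibration takes no time and is no camera call.
- job.finish_job(): hands the job in; it is judged then, once.
The state is a dict: "clock": time; "joints": joint angles; "dq": joint speeds; "tau": joint torques, N m; "tool_pos": TCP position; "orientation": TCP orientation; "force": force on the tool from outside, world axes, zero at the start; "moment": the same for the moment, N m; "width": finger opening in m; "grasp_force": force on a finger pad.
Only numpy, scipy, OpenCV 4.12 (cv2) and the standard library are available. Lean on these libraries where they do the work, as an engineer would, in place of code of your own. Each camera call takes 0.05 s, during which the arm holds its last target. There are 200 camera calls.

## Working session

There is one attempt and no reset: what is moved stays moved. The work goes in short steps, Python scripts to look and compute and a tool call to move; the robot and the scene stay as the last step left them, time stands still between calls to the robot, and variables do not carry over. Pictures are saved under pics/ and viewed, at most 10 in all, crops included, and the job is handed in when it is done.

Besides the shell and the picture viewer there is one more tool, called after "Request:" as name(argument=value, ...), one argument or row to a line, values as JSON. arm_command: Moves the arm, as the interface text tells. Its arguments: {"type":"object","properties":{"rows":{"type":"array","items":{"type":"number"}}},"required":["rows"]}

```bash
mkdir -p pics; python3 - <<'E'
from cell import get_obs, vision
import cv2,numpy as np
o=get_obs();print(o)
for n in("scene","top"):
    cv2.imwrite(f"pics/{n}0.png",vision.grab_frame(n)); 
for n in("scene","top","wrist"):
    print(n,vision.calibration(n))
E
```

```text
{'clock': 0.0, 'joints': array([ 6.09104257e+01,  1.51701126e+01,  9.19802411e+01,  1.83138811e-04,
        7.29767544e+01, -2.11171005e+00]), 'dq': array([-0.01118685,  0.1321515 , -0.01708068,  0.01148   ,  0.06462884,
       -0.01768336]), 'tau': array([ 1.15512470e-03, -5.02118862e+01, -3.56866658e+01,  7.29431072e-02,
        2.94831069e-02, -1.77808215e-04]), 'tool_pos': array([0.30602399, 0.60126918, 0.40338591]), 'orientation': array([-1.79872985e+02, -4.85854465e-03,  1.53022077e+02]), 'force': array([-0.62929155, -0.30526086,  0.58592253]), 'moment': array([ 0.01202037,  0.01886882, -0.00582252]), 'grasp_force': 0.0, 'width': 0.08802112407785721}
scene {'fx': 414.72855742833764, 'fy': 414.72855742833764, 'cx': 281.12915036314587, 'cy': 211.84276093288312, 'pose': array([[-0.21245541, -0.6589012 ,  0.7216037 ,  1.37060892],
       [ 0.9770462 , -0.1550298 ,  0.14610433,  0.12633315],
       [ 0.01560176,  0.73608082,  0.67671384,  0.85298637],
       [ 0.        ,  0.        ,  0.        ,  1.        ]])}
top {'fx': 525.8533024639785, 'fy': 525.8533024639785, 'cx': 285.32862631629087, 'cy': 206.11243851308953, 'pose': array([[-0.01883456,  0.99803748, -0.05971974,  0.50250482],
       [-0.99976887, -0.01818064,  0.01147442, -0.03637072],
       [ 0.01036615,  0.05992205,  0.99814923,  1.60606093],
       [ 0.        ,  0.        ,  0.        ,  1.        ]])}
wrist {'fx': 344.82605543776486, 'fy': 344.82605543776486, 'cx': 282.6739277320323, 'cy': 211.80496233342174, 'mount': array([[ 6.18375856e-04,  9.52234770e-01,  3.05366273e-01,
         7.94077059e-02],
       [ 9.99999797e-01, -6.36227660e-04, -4.10576804e-05,
        -2.22365440e-05],
       [ 1.55185919e-04,  3.05366236e-01, -9.52234970e-01,
         2.03969061e-02],
       [ 0.00000000e+00,  0.00000000e+00,  0.00000000e+00,
         1.00000000e+00]])}
```

View pics/scene0.png

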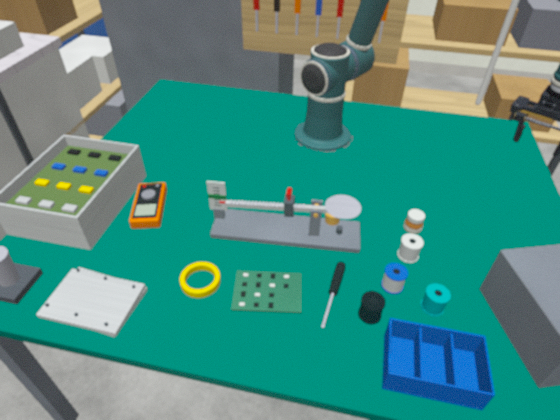

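View pics/top0.png

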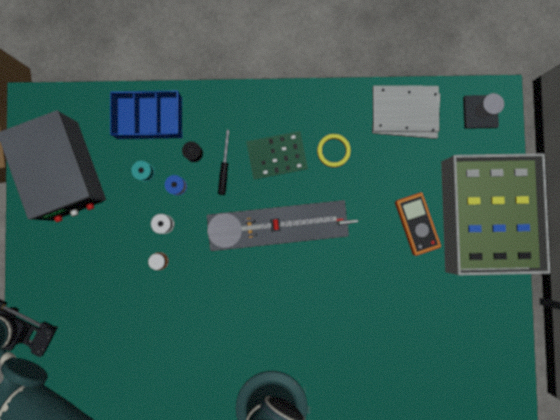

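The scene view shows the blue reel at about (396,279), with the white reel at (410,248). In the top view the blue reel is at (175,185), the pan at (225,230), the knob at (277,225) and the pointer end near (350,221). I'll enlarge both views.

```bash
cat > h.py <<'E'
import numpy as np,cv2
from scipy.spatial.transform import Rotation as R
from cell import get_obs, vision
def cam(n,o=None):
    c=vision.calibration(n)
    if n!="wrist": return c,c["pose"]
    o=o or get_obs(); T=np.eye(4); T[:3,:3]=R.from_euler("xyz",o["orientation"],degrees=True).as_matrix(); T[:3,3]=o["tool_pos"]
    return c,T@c["mount"]
def ray(n,u,v,z,o=None):
    c,P=cam(n,o); d=P[:3,:3]@np.array([(u-c["cx"])/c["fx"],-(v-c["cy"])/c["fy"],-1])
    return P[:3,3]+d*(z-P[2,3])/d[2]
def proj(n,p,o=None):
    c,P=cam(n,o); q=P[:3,:3].T@(np.asarray(p)-P[:3,3]); return np.array([c["cx"]-c["fx"]*q[0]/q[2],c["cy"]+c["fy"]*q[1]/q[2]])
def totool(p,off=0.147):
    "tool-frame shift (mm) for grasp point to reach world p"
    o=get_obs(); M=R.from_euler("xyz",o["orientation"],degrees=True)
    g=o["tool_pos"]+M.apply([0,0,off]); return M.inv().apply(np.asarray(p)-g)*1000
def tri(pa,pb):
    "least squares point from scene pixel and top pixel"
    A=[];b=[]
    for n,(u,v) in (("scene",pa),("top",pb)):
        c,P=cam(n); d=P[:3,:3]@np.array([(u-c["cx"])/c["fx"],-(v-c["cy"])/c["fy"],-1]); d/=np.linalg.norm(d)
        Q=np.eye(3)-np.outer(d,d); A.append(Q); b.append(Q@P[:3,3])
    return np.linalg.lstsq(np.vstack(A),np.hstack(b),rcond=None)[0]
E
python3 - <<'E'
import cv2
t=cv2.imread("pics/top0.png");s=cv2.imread("pics/scene0.png")
cv2.imwrite("pics/a.png",cv2.resize(t[165:265,150:360],(798,380),interpolation=cv2.INTER_CUBIC))
cv2.imwrite("pics/b.png",cv2.resize(s[170:300,200:420],(792,468),interpolation=cv2.INTER_CUBIC))
E
```

```text
(no output)
```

View pics/a.png

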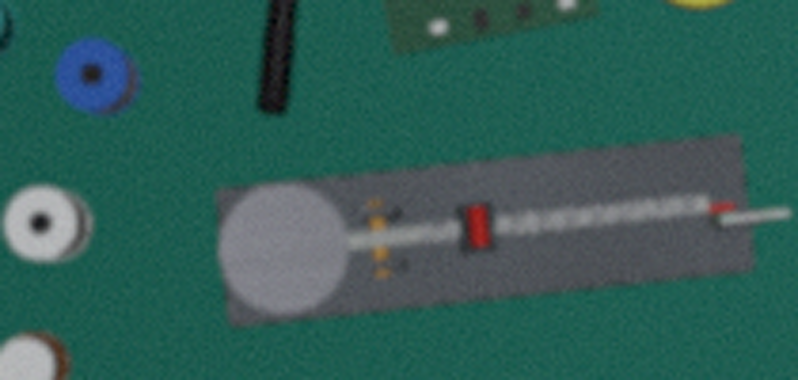

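View pics/b.png

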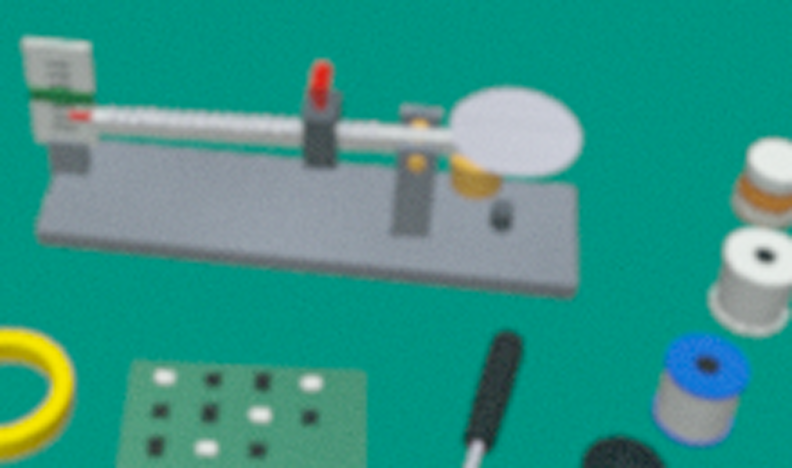

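The enlarged views give these pixel positions. Top crop: reel top centre (92,75), pan centre (285,248), knob (479,227), base corners (218,190), (740,135), (753,270) and (230,325). In the scene crop the pointer sits a little below the green band.

```bash
python3 - <<'E'
from h import *
f=lambda u,v:((u/3.8+150)-.4,(v/3.8+165)-.4)
r=lambda u,v,z:ray("top",*f(u,v),z)
reel=r(92,75,.056); pan=r(285,248,.118); print("reel",reel,"pan",pan)
cs=np.array([r(*p,.02) for p in((218,190),(740,135),(753,270),(230,325))]);print(cs)
d=(cs[0]-cs[1])+(cs[3]-cs[2]); print("ydir",d/np.linalg.norm(d), "yaw",np.degrees(np.arctan2(-d[0],d[1])), np.linalg.norm(d)/2)
k=r(479,227,.152);print("knob",k); print("knob-pan",k-pan)
g=lambda u,v:(u/3.6+200-.4,v/3.6+170-.4)
print("tri knob",tri(g(321,77),f(479,227)),"pan",tri(g(516,131),f(285,248)),"reel",tri(g(707,366),f(92,75)))
print("white",r(40,223,.056))
y=d/np.linalg.norm(d); piv=pan-y*.07; print("piv",piv,"knob y",(k-piv)@y)
print("reel shift",totool(reel-np.array([0,0,.026])),"pan",totool(pan))
E
```

```text
reel [0.66567565 0.27398508 0.056     ] pan [0.52747894 0.11926736 0.118     ]
[[ 0.57607716  0.18204395  0.02      ]
 [ 0.61229733 -0.2335644   0.02      ]
 [ 0.50475355 -0.2411452   0.02      ]
 [ 0.46915839  0.17363799  0.02      ]]
ydir [-0.08616207  0.99628113  0.        ] yaw 4.942851473224758 0.41674559128255606
knob [ 0.53953522 -0.02539426  0.152     ]
knob-pan [ 0.01205629 -0.14466163  0.034     ]
tri knob [ 0.53928243 -0.02401666  0.15210133] pan [0.52728653 0.12130832 0.11829062] reel [0.66592804 0.27576044 0.05371276]
white [0.55138131 0.31483376 0.056     ]
piv [0.53351028 0.04952768 0.118     ] knob y -0.07516244522463966
reel shift [-468.9985773  -127.86628385  226.7635374 ] pan [-416.00615452 -328.60758839  139.15853342]
```

Request:
arm_command(
  rows=[100,0,0,20,-0.185,100,0,0,20,-0.185,100,0,0,20,-0.185,100,-36,-38,0,0,100,-36,-38,0,0,100,-36,-38,0,0,100,-36,-38,0,0,100,-36,-38,0,0,100,-36,-38,0,0,100,-36,-38,0,0,100,-36,-38,0,0],
)

```text
clock: 1.48
tool_pos: [0.6197, 0.3215, 0.3441]
orientation: [-180.0, -0.1, -175.2]
force: [0.6, 1.3, 0.5]
width: 0.088
grasp_force: 0.0
```

Request:
arm_command(
  rows=[100,-36,-38,0,0,100,0,0,0,0,100,0,0,0,0],
)

```text
clock: 1.85
tool_pos: [0.6574, 0.288, 0.3439]
orientation: [180.0, -0.1, -175.2]
force: [-0.4, -0.5, -0.2]
width: 0.0881
grasp_force: 0.0
```

```bash
python3 - <<'E'
from h import *
o=get_obs();print(o["clock"],o["tool_pos"],o["orientation"],o["joints"],o["force"])
im=vision.grab_frame("wrist");cv2.imwrite("pics/w1.png",im)
print(proj("wrist",[.6657,.275,.056],o)); print(totool([.6657,.275,.035]))
# blue mask
h=cv2.cvtColor(im,cv2.COLOR_BGR2HSV);m=cv2.inRange(h,(105,120,60),(125,255,255));
n,l,s,c=cv2.connectedComponentsWithStats(m)
for i in range(1,n):
    if s[i,4]>300: print(s[i],c[i])
E
```

```text
1.85 [0.65742048 0.28800748 0.34388925] [ 1.79991799e+02 -1.02776655e-01 -1.75216936e+02] [ 2.16603349e+01  2.19297711e+01  8.95456618e+01  4.04706277e-02
  6.86205411e+01 -7.31375068e+01] [-0.36363084 -0.54289736 -0.15929481]
[265.81546561 213.35211849]
[ -7.98748265 -14.36944068 162.09821263]
[ 232  169   68   77 3314] [266.29692215 211.22420036]
[245 326 102   8 416] [281.39182692 330.93028846]
[ 236  370  213   50 8246] [336.64613146 390.26715984]
```

View pics/w1.png

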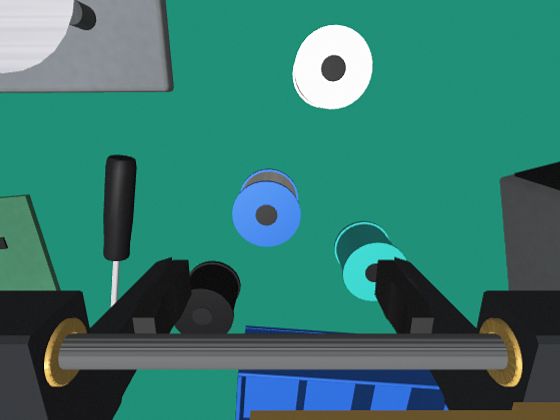

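The wrist view shows the blue reel's hole at (266,215), against a predicted (266,213), so the estimate holds. The turquoise and black reels are clear of the fingers. I'll descend and grip.

Request:
arm_command(
  rows=[100,-8,-14,30,0,100,0,0,40,0,100,0,0,40,0,100,0,0,30,0,100,0,0,20,0,100,0,0,0,0,60,0,0,0,0,60,0,0,0,0,50,0,0,0,0,50,0,0,0,0],
)

```text
clock: 3.15
tool_pos: [0.6674, 0.2749, 0.1859]
orientation: [180.0, 0.1, -175.2]
force: [-0.0, 0.0, 3.6]
width: 0.0553
grasp_force: 30.0
```

Request:
arm_command(
  rows=[50,0,0,-15,0,50,0,0,-35,0,50,0,0,-40,0,50,0,0,-40,0,50,0,0,-20,0,50,38,-36,0,0,50,38,-36,0,0,50,38,-36,0,0,50,38,-35,0,0,50,0,0,0,0,50,0,0,0,0],
)

```text
clock: 4.53
tool_pos: [0.5276, 0.1194, 0.3347]
orientation: [180.0, 0.0, -175.2]
force: [0.7, -0.1, -1.9]
width: 0.0555
grasp_force: 30.0
```

```bash
python3 - <<'E'
from h import *
o=get_obs();print(o["clock"],o["tool_pos"],o["orientation"],o["force"],o["width"])
s=vision.grab_frame("scene");t=vision.grab_frame("top")
cv2.imwrite("pics/c.png",np.vstack([cv2.resize(s[150:270,190:390],(600,360),interpolation=cv2.INTER_CUBIC),cv2.resize(t[185:265,190:390],(600,240),interpolation=cv2.INTER_CUBIC)]))
E
```

```text
4.525 [0.52760942 0.11944104 0.33473676] [ 1.79979684e+02  3.14035585e-02 -1.75214027e+02] [ 0.70838656 -0.12965945 -1.92385011] 0.05549412240609769
```

View pics/c.png

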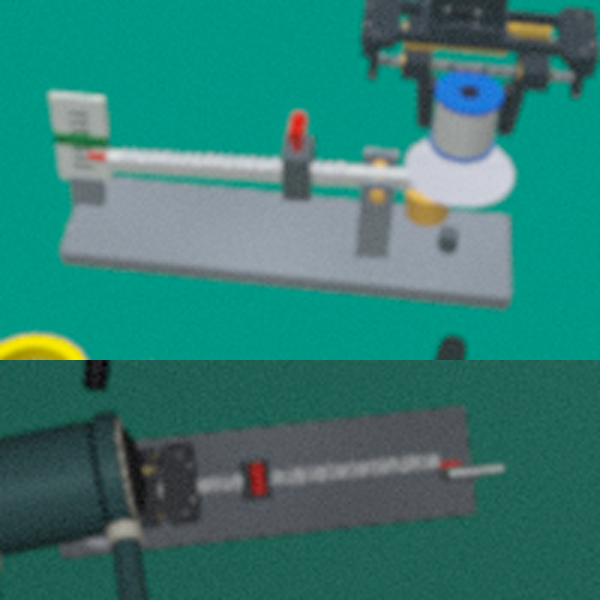

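The crops show the reel held upright above the pan. The pointer is below the band, so the pan is slightly high. I'll lower it slowly.

Request:
arm_command(
  rows=[50,0,0,10,0,50,0,0,10,0,50,0,0,4,0,50,0,0,2,0,50,0,0,2,0,50,0,0,2,0,50,0,0,2,0,50,0,0,2,0,50,0,0,0,0],
)

```text
clock: 5.75
tool_pos: [0.5275, 0.1195, 0.3006]
orientation: [180.0, -0.0, -175.2]
force: [0.3, -0.5, -2.6]
width: 0.0551
grasp_force: 30.0
```

Request:
arm_command(
  rows=[50,0,0,1.5,0,50,0,0,1.5,0,50,0,0,1.5,0,50,0,0,1,0,50,0,0,0,0],
)

```text
clock: 6.38
tool_pos: [0.5275, 0.1194, 0.2952]
orientation: [-180.0, 0.0, -175.2]
force: [-0.1, -0.3, -2.0]
width: 0.0556
grasp_force: 30.0
```

Request:
arm_command(
  rows=[50,0,0,1,0,50,0,0,0,0],
)

```text
clock: 6.62
tool_pos: [0.5275, 0.1195, 0.2942]
orientation: [-180.0, 0.0, -175.2]
force: [0.1, -0.5, -1.3]
width: 0.0551
grasp_force: 30.0
```

Request:
arm_command(
  rows=[50,0,0,0.7,0,50,0,0,0,0],
)

```text
clock: 6.88
tool_pos: [0.5275, 0.1195, 0.2935]
orientation: [-180.0, 0.0, -175.2]
force: [-0.2, -1.0, -0.9]
width: 0.0551
grasp_force: 30.0
```

Request:
arm_command(
  rows=[50,0,0,0.7,0,50,0,0,0,0],
)

```text
clock: 7.12
tool_pos: [0.5275, 0.1195, 0.2928]
orientation: [-180.0, 0.0, -175.2]
force: [-0.0, -0.3, -0.7]
width: 0.0554
grasp_force: 30.0
```

Request:
arm_command(
  rows=[50,0,0,0.7,0,50,0,0,0,0],
)

```text
clock: 7.38
tool_pos: [0.5276, 0.1195, 0.2924]
orientation: [-180.0, 0.0, -175.2]
force: [-1.8, -1.0, 2.2]
width: 0.0552
grasp_force: 30.0
```

```bash
python3 - <<'E'
from h import *
o=get_obs();print(o["tool_pos"],o["force"])
s=vision.grab_frame("scene")
cv2.imwrite("pics/d.png",cv2.resize(s[165:245,195:385],(798,336),interpolation=cv2.INTER_CUBIC))
E
```

```text
[0.52758737 0.11945538 0.29242719] [-1.80521341 -0.95446764  2.2314077 ]
```

View pics/d.png

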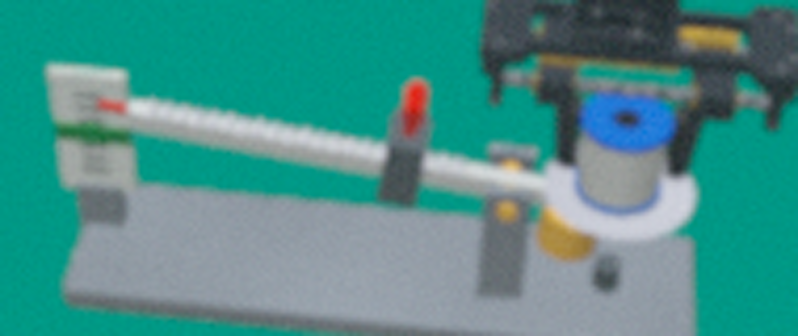

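The view shows the reel upright on the pan with the beam against its upper stop and the pointer above the band. I'll release, rise and move over the knob.

Request:
arm_command(
  rows=[100,0,0,0,0,100,0,0,0,0,100,0,0,0,0,100,0,0,0,0,100,0,0,-20,0,100,0,0,-40,0,100,0,0,-30,0,40,0,-45,0,0,40,0,-45,0,0,40,0,-43,0,0,40,0,0,0,0,40,0,0,0,0],
)

```text
clock: 8.93
tool_pos: [0.5386, -0.0129, 0.382]
orientation: [180.0, -0.0, -175.2]
force: [0.3, 0.8, 0.3]
width: 0.0404
grasp_force: 0.0
```

```bash
python3 - <<'E'
from h import *
o=get_obs();print(o["tool_pos"],o["orientation"],o["force"],o["width"])
s=vision.grab_frame("wrist")
cv2.imwrite("pics/w2.png",s)
h=cv2.cvtColor(s,cv2.COLOR_BGR2HSV);m=cv2.inRange(h,(0,130,80),(8,255,255))|cv2.inRange(h,(172,130,80),(180,255,255))
n,l,st,c=cv2.connectedComponentsWithStats(m)
for i in range(1,n):
    if st[i,4]>60: print(st[i],c[i],ray("wrist",*c[i],.163,o))
print(proj("wrist",[.539,-.0135,.1606],o))
E
```

```text
[ 0.53862822 -0.01287661  0.3819872 ] [ 1.79962216e+02 -1.16144574e-02 -1.75220146e+02] [0.28554242 0.82844834 0.25464394] 0.040426844667293474
[  0 213  29   9 157] [ 10.35031847 216.46496815] [ 0.53971336 -0.17851691  0.163     ]
[ 274  212   22   49 1043] [284.47555129 236.02780441] [ 0.53847643 -0.01154944  0.163     ]
[281.2773829  235.13407672]
```

View pics/w2.png

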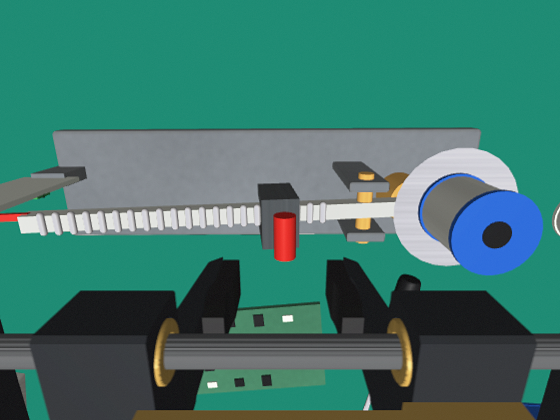

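The wrist view has the knob at (284,236), centred between the fingers to within 1.5 mm. The reel stands well on the pan. I'll descend and cage the knob rather than squeeze it, since the fixed 30 N grip is over the limit.

Request:
arm_command(
  rows=[40,0,1.5,25,0,40,0,0,25,0,40,0,0,18,0,40,0,0,0,0,32,0,0,0,0,26,0,0,0,0,22,0,0,0,0,19.5,0,0,0,0,18.5,0,0,0,0,18,0,0,0,0,18,0,0,0,0],
)

```text
clock: 10.35
tool_pos: [0.5385, -0.0116, 0.314]
orientation: [-180.0, -0.0, -175.2]
force: [0.0, 0.1, -0.2]
width: 0.0158
grasp_force: 0.0
```

Request:
arm_command(
  rows=[18,0,-2,0,0,18,0,-2,0,0,18,0,-2,0,0,18,0,-2,0,0,18,0,0,0,0],
)

```text
clock: 10.98
tool_pos: [0.5393, -0.0201, 0.3143]
orientation: [-179.9, 0.0, -175.2]
force: [0.1, -4.6, 0.9]
width: 0.0157
grasp_force: 1.8
```

```bash
cat > p.py <<'E'
from h import *
yd=np.array([-.0862,.9963,0]);xd=np.array([.9963,.0862,0]);piv=np.array([.5335,.0495,.1])
def blobs():
    o=get_obs();s=vision.grab_frame("scene")
    h=cv2.cvtColor(s,cv2.COLOR_BGR2HSV);m=cv2.inRange(h,(0,120,80),(8,255,255))|cv2.inRange(h,(172,120,80),(180,255,255))
    n,l,st,c=cv2.connectedComponentsWithStats(m)
    print(o["clock"],o["force"],o["width"])
    for i in range(1,n):
        if st[i,4]>4 and st[i,1]>150 and 200<c[i][0]<350: print(st[i],c[i].round(1))
    return s
if __name__=="__main__":
    for th in(-.12,-.06,-.03,0,.03,.06,.12): print(th,proj("scene",piv+yd*-.262+np.array([0,0,.262*th])).round(1),end=";")
    s=blobs()
    g=cv2.inRange(cv2.cvtColor(s,cv2.COLOR_BGR2HSV)[175:215,200:230],(50,80,40),(78,255,150))
    print("mark",proj("scene",piv+yd*-.268-xd*.008))
E
python3 p.py; python3 -c "
import cv2;s=cv2.imread('pics/scene0.png');import numpy as np
print(s[180:215,209].tolist())"
```

```text
-0.12 [221.  207.7];-0.06 [220.5 203.5];-0.03 [220.3 201.4];0 [220.1 199.3];0.03 [219.8 197.1];0.06 [219.6 194.9];0.12 [219.1 190.5];10.975 [ 0.13153191 -4.6355097   0.89989468] 0.015694438273098032
[286 184   8  12  63] [289.3 189.1]
[219 189   5   2   6] [220.8 189.8]
mark [218.63868065 197.18352324]
[[169, 180, 132], [190, 197, 177], [187, 191, 183], [172, 174, 169], [161, 163, 158], [163, 167, 159], [160, 164, 160], [160, 163, 159], [159, 162, 158], [162, 164, 158], [158, 164, 156], [162, 167, 159], [156, 163, 152], [141, 158, 129], [113, 144, 95], [81, 121, 52], [73, 109, 33], [96, 122, 68], [132, 147, 115], [148, 157, 132], [149, 157, 129], [153, 159, 130], [149, 157, 125], [150, 158, 120], [146, 156, 119], [143, 152, 115], [144, 159, 107], [140, 153, 86], [137, 154, 77], [135, 151, 46], [131, 150, 0], [131, 149, 0], [132, 148, 0], [129, 148, 0], [132, 152, 0]]
```

The beam stays at its upper stop while the poise slides. I'll continue outward, following the slope.

Request:
arm_command(
  rows=[18,0,-3,-0.3,0,18,0,-3,-0.4,0,18,0,-3,-0.4,0,18,0,-3,-0.4,0,18,0,-3,-0.4,0,18,0,-3,-0.4,0,18,0,-3,-0.4,0,18,0,-3,-0.4,0,18,0,0,0,0],
)

```text
clock: 12.15
tool_pos: [0.5412, -0.0436, 0.3172]
orientation: [180.0, -0.0, -175.2]
force: [-0.0, 1.4, 0.3]
width: 0.0154
grasp_force: 0.6
```

```bash
python3 p.py
```

```text
-0.12 [221.  207.7];-0.06 [220.5 203.5];-0.03 [220.3 201.4];0 [220.1 199.3];0.03 [219.8 197.1];0.06 [219.6 194.9];0.12 [219.1 190.5];12.15 [-0.04483447  1.43392627  0.33053314] 0.015449778377262784
[278 183   8  12  65] [281.5 187.7]
[219 190   5   2   7] [221.4 190.3]
mark [218.63868065 197.18352324]
```

Request:
arm_command(
  rows=[18,0,-3,-0.3,0,18,0,-3,-0.4,0,18,0,-3,-0.4,0,18,0,-3,-0.4,0,18,0,-3,-0.4,0,18,0,-3,-0.3,0,18,0,-3,0,0,18,0,0,0,0],
)

```text
clock: 13.2
tool_pos: [0.5431, -0.0647, 0.3195]
orientation: [-180.0, 0.0, -175.2]
force: [-0.4, -0.7, -0.8]
width: 0.016
grasp_force: 0.0
```

```bash
python3 p.py
```

```text
-0.12 [221.  207.7];-0.06 [220.5 203.5];-0.03 [220.3 201.4];0 [220.1 199.3];0.03 [219.8 197.1];0.06 [219.6 194.9];0.12 [219.1 190.5];13.2 [-0.42105625 -0.66646693 -0.76045872] 0.01602442191126118
[270 182   8  13  64] [273.4 187.7]
[219 193   5   2   7] [221.4 193.3]
mark [218.63868065 197.18352324]
```

Request:
arm_command(
  rows=[18,0,-2,1.5,0,18,0,-2,1.5,0,18,0,-2,1,0,18,0,-1,0,0,18,0,0,0,0,19,0,0,0,0,22,0,0,0,0,40,0,0,0,0,40,0,0,0,0,40,0,0,0,0,40,0,0,0,0,40,0,0,0,0],
)

```text
clock: 14.75
tool_pos: [0.5436, -0.0713, 0.3154]
orientation: [-180.0, -0.0, -175.2]
force: [-0.0, -0.4, 0.4]
width: 0.0354
grasp_force: 0.0
```

```bash
python3 p.py; python3 -c "
from h import *
im=vision.grab_frame('wrist');cv2.imwrite('pics/w3.png',im)"
```

```text
-0.12 [221.  207.7];-0.06 [220.5 203.5];-0.03 [220.3 201.4];0 [220.1 199.3];0.03 [219.8 197.1];0.06 [219.6 194.9];0.12 [219.1 190.5];14.75 [-0.00348934 -0.43060985  0.38262283] 0.03536932338667856
[269 183   6  12  49] [271.2 188.1]
[219 194   5   3   8] [221.1 194.9]
mark [218.63868065 197.18352324]
```

View pics/w3.png

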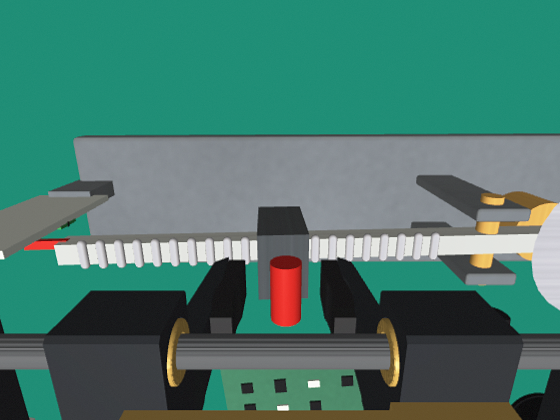

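The knob is free between the open fingers and the beam is off its stop, with the pointer still above the band. I'll check that it has settled, measuring the pointer against the band.

Request:
arm_command(
  rows=[40,0,0,0,0,40,0,0,0,0,40,0,0,0,0,40,0,0,0,0],
)

```text
clock: 15.35
tool_pos: [0.5436, -0.0714, 0.3154]
orientation: [-180.0, 0.0, -175.2]
force: [-0.1, -0.2, 0.3]
width: 0.0352
grasp_force: 0.0
```

```bash
cat > q.py <<'E'
from h import *
F=np.mean([vision.grab_frame("scene").astype(float) for _ in range(4)],0)[175:220,200:240]
b,g,r=F[...,0],F[...,1],F[...,2]
w=np.clip(r-np.maximum(b,g)-25,0,None); v,u=np.mgrid[175:220,200:240]
ws=w*(u<225); print("red",(ws*u).sum()/ws.sum(),(ws*v).sum()/ws.sum())
for c in(207,208,209,210,216,217,218):
    k=c-200; gg=np.clip((g-r)[:,k]-20,0,None)*(np.arange(175,220)<206); print(c,(gg*np.arange(175,220)).sum()/max(gg.sum(),1),gg.sum().round())
E
python3 q.py
```

```text
red 221.01668909825034 194.72678331090174
207 192.5596533868752 2366.0
208 189.30083234244947 1472.0
209 183.25714285714287 945.0
210 180.4161760148745 807.0
216 181.8677578591842 962.0
217 180.21475177304964 881.0
218 179.47630193095378 854.0
```

```bash
python3 - <<'E'
from h import *
from p import yd,piv
s=cv2.imread("pics/w3.png");h=cv2.cvtColor(s,cv2.COLOR_BGR2HSV)
m=cv2.inRange(h,(0,130,80),(8,255,255))|cv2.inRange(h,(172,130,80),(180,255,255))
n,l,st,c=cv2.connectedComponentsWithStats(m)
for i in range(1,n):
    if st[i,4]>600: k=ray("wrist",*c[i],.162);print(c[i],k,totool(k),(k-piv)@yd*1000)
E
```

```text
[285.27057115 289.92642788] [ 0.5426129  -0.07021371  0.162     ] [0.9169457  1.23122218 6.41768043] -120.05629763370032
```

Request:
arm_command(
  rows=[40,0,1,2,0,32,0,0,2,0,26,0,0,0,0,22,0,0,0,0,19.5,0,0,0,0,18,0,0,0,0,18,0,0,0,0],
)

```text
clock: 16.42
tool_pos: [0.5435, -0.0704, 0.3115]
orientation: [-180.0, 0.0, -175.2]
force: [-0.1, 0.4, -0.9]
width: 0.0161
grasp_force: 0.0
```

Request:
arm_command(
  rows=[18,0,-2,0,0,18,0,-2,0,0,18,0,-2,0,0,18,0,-2,0,0,18,0,-2,0,0,18,0,-1.5,0,0,18,0,0,0,0,18,0,0,0,0],
)

```text
clock: 17.42
tool_pos: [0.5445, -0.0821, 0.3116]
orientation: [-180.0, 0.0, -175.2]
force: [0.4, -1.2, -0.0]
width: 0.016
grasp_force: 0.0
```

Request:
arm_command(
  rows=[19,0,0,0,0,22,0,0,0,0,40,0,0,0,0,40,0,0,0,0,40,0,0,0,0,40,0,0,0,0,40,0,0,0,0,40,0,0,0,0,40,0,0,0,0,40,0,0,0,0,40,0,0,0,0,40,0,0,0,0],
)

```text
clock: 18.92
tool_pos: [0.5445, -0.0818, 0.3114]
orientation: [-180.0, 0.0, -175.2]
force: [0.1, 0.1, -0.1]
width: 0.0349
grasp_force: 0.0
```

```bash
python3 q.py|head -1; python3 - <<'E'
from h import *
from p import yd,piv
s=vision.grab_frame("wrist");h=cv2.cvtColor(s,cv2.COLOR_BGR2HSV)
m=cv2.inRange(h,(0,130,80),(8,255,255))|cv2.inRange(h,(172,130,80),(180,255,255))
n,l,st,c=cv2.connectedComponentsWithStats(m)
for i in range(1,n):
    if st[i,4]>600: k=ray("wrist",*c[i],.158);print(c[i],k,totool(k),(k-piv)@yd*1000)
E
```

```text
red 221.17597343797163 197.38364020525205
[279.45357316 289.37870685] [ 0.54344932 -0.08322726  0.158     ] [ 1.17323225 -1.30934823  6.43881303] -133.09380336563333
```

```bash
python3 - <<'E'
from h import *
from p import yd,xd,piv
def red(F,u0,v0):
    F=F.astype(float);b,g,r=F[...,0],F[...,1],F[...,2];v,u=np.mgrid[v0:v0+F.shape[0],u0:u0+F.shape[1]]
    w=np.clip(r-np.maximum(b,g)-25,0,None)*(u<225)*(u>212)*(v>175)*(v<215);return (w*u).sum()/w.sum(),(w*v).sum()/w.sum(),w.sum()
s0=cv2.imread("pics/scene0.png");d=cv2.resize(cv2.imread("pics/d.png"),(190,80),interpolation=cv2.INTER_AREA)
print("init",red(s0[165:245,195:385],195,165),"stop",red(d,195,165))
fs=[vision.grab_frame("scene") for _ in range(8)];A=np.mean(fs,0)
print("now",red(A[165:245,195:385],195,165))
for F in(s0.astype(float),A):
  for c in(208,210,212):
    q=np.clip((F[190:202,c,1]-F[190:202,c,2])-25,0,None);print(c,(q*np.arange(190,202)).sum()/q.sum())
for y in(-.30,-.29,-.28,-.268): print(proj("scene",piv+yd*y-xd*.008))
cv2.imwrite("pics/e.png",cv2.resize(A[170:220,195:245].astype(np.uint8),(600,600),interpolation=cv2.INTER_CUBIC))
E
```

```text
init (np.float64(221.6671052631579), np.float64(201.77631578947367), np.float64(760.0)) stop (np.float64(221.256038647343), np.float64(189.7608695652174), np.float64(828.0))
now (np.float64(221.17628446587312), np.float64(197.38827783637186), np.float64(829.625))
208 196.79148936170213
210 195.5
212 195.576
208 196.82711249351996
210 195.52119958634952
212 195.6439114391144
[207.39439662 196.09591084]
[210.90265534 196.43524998]
[214.41598243 196.77507936]
[218.63868065 197.18352324]
```

View pics/e.png

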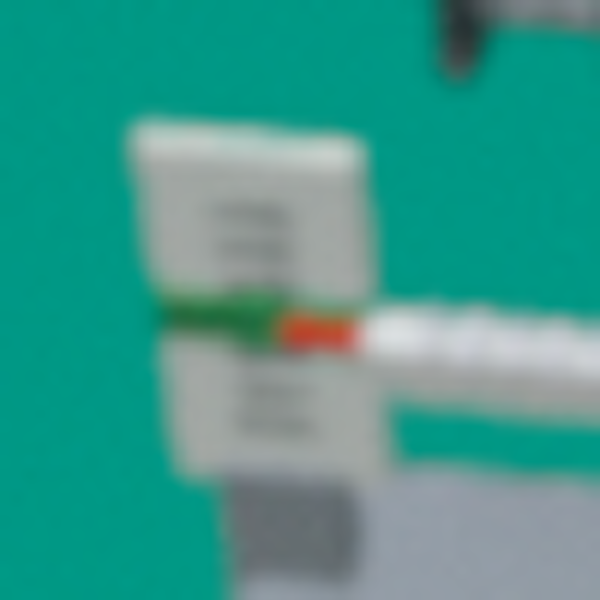

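The enlarged view shows the pointer overlapping the band, about 4 mm above its centre line. That is inside the ±7.5 mm, and the next notch would put it about 7 mm low. I'll withdraw straight up.

Request:
arm_command(
  rows=[40,0,-1.3,0,0,40,0,0,-10,0,40,0,0,-25,0,40,0,0,-40,0,40,0,0,-40,0,40,0,0,0,0,40,0,0,0,0,40,0,0,0,0,40,0,0,0,0,40,0,0,0,0,40,0,0,0,0,40,0,0,0,0],
)

```text
clock: 21.08
tool_pos: [0.5446, -0.0831, 0.4263]
orientation: [180.0, -0.0, -175.2]
force: [-0.5, -0.1, -0.4]
width: 0.0354
grasp_force: 0.0
```

```bash
python3 q.py|head -1; python3 - <<'E'
from h import *
print(get_obs()["clock"])
s=vision.grab_frame("scene");h=cv2.cvtColor(s,cv2.COLOR_BGR2HSV);m=cv2.inRange(h,(100,120,60),(125,255,255))
n,l,st,c=cv2.connectedComponentsWithStats(m)
for i in range(1,n):
    if st[i,4]>80 and 320<c[i][0]<420 : print(st[i],c[i])
print(proj("scene",[.5275,.12,.169]))
E
```

```text
red 221.17248774509804 197.37745098039215
21.275
[334 185  22  14 234] [344.42735043 191.52136752]
[343.89429722 191.32715474]
```

The pointer is steady in the band, the reel stands in the middle of the pan, and the arm is clear.

```bash
python3 -c "
from cell import job
print(job.finish_job())"
```

```text
the job is handed in; nothing more can be done
None
```

The blue reel stands upright in the middle of the pan, the pointer rests inside the green band (about 4 mm above its centre line), the arm is clear of the scale, and I handed the job in at about 21 s.

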